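# Key the ejector disc onto the prep machine's drive

### The arm

A 6-joint arm with a two-finger parallel gripper is mounted at the origin on the work surface. World frame = base frame: x ahead of the robot, y to its left, z up, the work surface at z = 0. Lengths are in mm, angles in rad, forces in N, time in s.
With the tool pointing down it reaches from about 275 to 750 mm from the base axis. Payload 10.2 kg.
Tool frame: the origin (TCP) lies at the very end of the fingers, on their centre line; the grasp point (between the pads) lies ctrl.grip_depth behind it (ctrl.grip_depth is the distance from the TCP to the grasp point, in mm); z points along the fingers, y is the direction in which the jaws open and shut (so a half turn about z gives the same grasp; the last joint's range is limited). The gripper opens to 85 mm and grips with 20 to 120 N. Pads are 22 mm wide; open, the fingers measure 114 mm over their backs; the gripper's body (76 mm by 85 mm) begins 54 mm behind the grasp point. The pads swing forward as they close: fully open they stand 13 mm farther back than shut.
Start: joints at [0.915, 0.313, 1.498, -0, 1.331, -0.223], TCP at [220.205, 476.593, 231.294] pointing down, gripper open.
Joint ranges: [-2.94, 2.94], [-0.97, 2.17], [0.19, 2.56], [-1.23, 4.37], [0.02, 3.11], [-2.88, 2.88]. Speed limits (rad/s): [2.39, 2.39, 3.01, 3.14, 3.14, 3.14].

### API

Orientations are given as a unit quaternion [w, x, y, z].
In Python, from rig import telemetry, eyes, ctrl, nets gives the robot as it stands. The module is installed in compiled form; this text tells all that it offers.
- The arm moves only by the tool drive_tool, never from a script. Its argument "series" is text: rows parted by semicolons, each of 7 numbers parted by spaces: the shift along the tool's x, y, z normalised to -1 to 1, where 1 is 0.12 m, then the turn, a rotation vector about the tool's x, y, z normalised to -1 to 1, where 1 is 0.5 rad, then the opening, from 0 (shut) to 1 (fully open). In form: tx ty tz wx wy wz hand; .... A call has 1 to 20 rows; each row is the pose to reach, as a shift and turn from the pose measured when the call began, along the tool's axes at that moment; what a row does not reach only later rows make up. A row lasts 1/10 s, in which the tool goes at most 50 mm and 8.59 degrees, less where a joint would pass 70% of its speed; a pose out of reach is approached as far as the arm can. A call with a number of a shift or a turn outside -1 to 1 is refused whole. A call with a gripper value outside its range is refused whole. The fingers move at their own pace and stop on an object; "newtons" is the grip in N (left out, the last holds). Time passes only in rows, so rows that repeat a pose let the fingers close. It gives the time, the measured TCP pose, the force and the opening at its end, in the units of the state.
- telemetry.sense(): the state, without advancing time (a new reading comes with each control period).
- eyes.capture(name): name is "scene" or "top" or "wrist"; returns a dict with "frame" (400x640x3 uint8, red, green, blue), "fx", "fy", "cx", "cy" (pixels), "view" (4x4, takes a point from world to camera coordinates). Camera axes: x right, y up, looking along -z (the intrinsics and any distortion apply to the point x, -y, -z); pixel columns grow to the right and rows downward; lengths in mm; the calibration is good to about 2 mm. The wrist camera is an equidistant fisheye: a pixel r from the principal point sees the ray r / f radians off the axis. A picture is of the moment at which its call begins. There is no depth.
- ctrl.finish_job(): hands the job in, once; it reports no verdict.
Trained networks look in a picture, given as the dict that the camera call returned (one of the last four; its "shot" number tells which), for a name from the list of things; names that differ only in an ending like _2 or _b are one class to them, and where a whole thing is asked for, a point or a joint stands for the part that bears it (a point fixed in the world has none). Each returns a list of dicts, best first, with "confidence" (0 to 1); they miss things now and then, are a little off and sometimes report something else, mostly with a low value. They report only what shows in the picture. A call takes as long as a camera call.
- nets.spot_in(name, picture): "rect" ([left, top, right, bottom] in pixels, round what is visible of it).
The state is a dict: "time_s": time; "joints": joint angles; "dq": joint speeds; "tau": joint torques, N m; "eef_pos": TCP position; "ee_rot": TCP orientation; "force": force on the tool from outside, world axes, zero at the start; "wrist_torque": the same for the moment, N m; "grip_width": opening from 0.0 (shut) to 1.0 (fully open).
Only numpy, scipy, OpenCV 4.12 (cv2) and the standard library are available. Lean on these libraries where they do the work, as an engineer would, in place of code of your own. Each camera call takes 0.05 s, during which the arm holds its last target. There are 200 camera calls.

### The job

The white ejector disc lies loose on the prep machine, its rim notch not yet over the drive pin. With the fingertips, push its vanes round until the notch stands over the pin (in front of the upright tab), then press down on the hub until the disc is fully home and level. The disc is only touched, never lifted or tipped; leave everything else where it is, and finish clear of the machine.

Things in the scene. Friction and masses are not known exactly. Their poses are not given: they have to be found in the camera images.
- machine: Motor base of a vegetable-prep machine, fixed, 250 x 250 mm, deck 100 mm above the counter; nothing on it turns but the disc. Origin at counter level on the vertical spindle axis; z up; x points from the axis to the drive pin. Two hinge lugs on the deck (105 mm along x, 80 mm to either side) rise to 132 mm.
- plate (a point): Centre of the top face of the machine's steel drive plate, 188 mm wide, 112 mm above the counter. The spindle, 16.6 mm thick, stands here to 138 mm, inside the disc's hub. A stiff rubber collar (68 mm wide) round it carries the disc 10 mm above the plate; pushed down with about 4 to 6 N it slides down and stays down, with no spring back.
- pin (a point): Top centre of the drive pin: upright steel pin, 9 mm thick, 8 mm tall, on the drive plate 74 mm from the spindle axis, its top 120 mm above the counter; hidden under the raised disc.
- tab (a point): Top centre of the upright steel tab that marks the pin from above: on the pin's radius, just outside the disc's rim (84.5 to 92.5 mm from the axis), 12 mm wide, top 138 mm above the counter. Fixed.
- disc: Loose white plastic ejector disc, 0.2 to 0.35 kg, 160 mm across, plate 10 mm thick, hub and three vanes on top. Origin at the centre of its underside; z up; x points to its rim notch. Underside 122 mm above the counter at the start, 112 mm when seated. It turns on the spindle with light friction (some 1 N at a vane) either way and stops when the push stops.
- vane (a point): Middle of the top edge of the vane opposite the notch, 50 mm from the axis. Three alike upright radial vanes stand at 60, 180 and 300 degrees from the notch: 9 mm thick, from 26 to 74 mm from the axis, tops 28.5 mm above the disc's underside (18.5 mm above its plate).
- notch (a point): Middle of the rim notch, 74 mm from the disc's centre, half-way up the 10 mm plate. The notch is 16 mm wide, cut right through the plate, from 62 mm radius out to the rim: 3.5 mm free on either side of the pin.
- hub_top (a point): Centre of the flat top of the disc's round hub, 36 mm wide: the place to press. 34 mm above the disc's underside: 156 mm above the counter at the start, 146 mm when seated.
- locknob: Bystander, leave alone: small black turned knob, 28 mm wide, 22 mm tall, standing on a corner of the machine's deck; origin at the centre of its underside.
- stopper: Bystander, leave alone: dark rubber stopper, 32 mm wide at the top, 26 mm tall, standing on a corner of the machine's deck; origin at the centre of its underside.
- mug: Bystander, leave alone: white mug, 80 mm wide, 90 mm tall, on the counter; origin at the centre of its underside.
- jar: Bystander, leave alone: amber jar, 72 mm wide, 110 mm tall, on the counter; origin at the centre of its underside.
- tub: Bystander, leave alone: clear open tub 150 x 110 x 60 mm, on the counter; origin at the centre of its underside.
- spatula: Bystander, leave alone: spatula lying on the counter; origin at the centre of its underside.
- carton: Bystander, leave alone: cardboard carton 110 x 70 x 50 mm, on the counter; origin at the centre of its underside.
- cup: Bystander, leave alone: paper-coloured cup, 76 mm wide, 100 mm tall, on the counter; origin at the centre of its underside.

How it is judged (in metres and radians):
On the way, in this order (a step that is already met when the one before it is completed fails the run):
1. the notch stands over the pin, the disc still raised (horizontal distance between notch and pin below 0.005 m and z of disc in the frame of machine above 0.1185 m), for 0.1 s.
2. the disc is pressed down over the pin (horizontal distance between notch and pin below 0.0055 m and z of disc in the frame of machine below 0.114 m), for 0.1 s.
At the end, for the whole second after the job is handed in: The disc lies at rest, level within 0.03 rad, its notch over the pin (centres within 5.5 mm in plan) and its underside within 2 mm of the drive plate (all of step 2 and angle between disc's own z axis and vertical below 0.03 rad and linear speed of disc below 0.01 m/s); the robot touches nothing.
It fails at once if the disc is lifted (more than 8 mm above its starting height) or tipped (more than 0.15 rad) (z of disc in the frame of machine above 0.13 m or angle between disc's own z axis and vertical above 0.15 rad).
It fails at once if a bystander is moved by more than 25 mm (distance of any of locknob, stopper, mug, jar, tub, spatula, carton, cup from where it was at the start of the episode above 0.025 m).
It also fails if it takes over 64 s, if anything falls off the work surface, if the arm or the gripper's body presses on something with over 40 N, if the wrist force passes 120 N, or if a joint passes its speed limit or range.

## Working session

There is one attempt and no reset: what is moved stays moved. The work goes in short steps, Python scripts to look and compute and a tool call to move; the robot and the scene stay as the last step left them, time stands still between calls to the robot, and variables do not carry over. Pictures are saved under pics/ and viewed, about 8 in all and at most 12, crops included, and the job is handed in when it is done.

Besides the shell and the picture viewer there is one more tool, called after "Request:" by a JSON object that holds its "api" and its "payload", one argument or row to a line. drive_tool: Moves the arm, as the interface text tells. Scaled input: -1 to 1 covers 0.12 m each way for a shift and 0.5 rad each way for a turn. Its arguments: {"type":"object","properties":{"series":{"type":"string"},"newtons":{"type":"number"}},"required":["series"]}

```bash
mkdir -p pics; cat > h.py <<'E'
from rig import telemetry, eyes, ctrl, nets
import numpy as np, cv2
def save(p,n,box=None,s=1):
    f=p["frame"][:,:,::-1]
    if box: f=f[box[1]:box[3],box[0]:box[2]]
    f=cv2.resize(f,None,fx=s,fy=s,interpolation=cv2.INTER_CUBIC); cv2.imwrite("pics/"+n,f)
def ray(p,u,v,fish=False):
    a=np.array([(u-p["cx"])/p["fx"],(v-p["cy"])/p["fy"]])
    if fish:
        r=np.hypot(*a); d=np.array([*(a/r*np.sin(r) if r>0 else a),np.cos(r)])
    else: d=np.array([*a,1.])
    d=d*[1,-1,-1]; V=np.array(p["view"]); R=V[:3,:3]
    return -R.T@V[:3,3], R.T@d
def atz(p,u,v,z,fish=False):
    o,d=ray(p,u,v,fish); return o+d*(z-o[2])/d[2]
def pix(p,X,fish=False):
    V=np.array(p["view"]); c=(V[:3,:3]@np.asarray(X,float)+V[:3,3])*[1,-1,-1]
    if fish:
        r=np.hypot(c[0],c[1]); t=np.arctan2(r,c[2]); a=c[:2]/r*t
    else: a=c[:2]/c[2]
    return np.array([a[0]*p["fx"]+p["cx"],a[1]*p["fy"]+p["cy"]])
E
python3 - <<'E'
from h import *
s=telemetry.sense(); print({k:np.round(s[k],3) for k in ("time_s","eef_pos","ee_rot","force","grip_width")}, ctrl.grip_depth)
t=eyes.capture("top"); save(t,"top.png")
print(t["fx"],t["cx"],t["cy"],np.round(t["view"],2).tolist())
H={"hub_top":156,"tab":138,"vane":150.5,"notch":127,"locknob":111,"stopper":113,"disc":132,"machine":100,"mug":90,"jar":110,"cup":100}
for n,z in H.items():
    for d in nets.spot_in(n,t)[:3]:
        r=d["rect"]; print(n,round(d["confidence"],2),np.round(r),np.round(atz(t,(r[0]+r[2])/2,(r[1]+r[3])/2,z),1))
E
```

```text
{'time_s': np.float64(0.0), 'eef_pos': array([220.051, 476.371, 230.727]), 'ee_rot': array([-0.   ,  0.215,  0.977, -0.001]), 'force': array([ 0.618, -0.066,  0.693]), 'grip_width': np.float64(1.0)} 18.700000000000003
430.0508620009941 315.1268069496229 201.46834129810375 [[0.01, -1.0, -0.0, -22.45], [1.0, 0.01, 0.08, -546.6], [-0.08, -0.0, 1.0, -1237.3], [0.0, 0.0, 0.0, 1.0]]
hub_top 0.64 [252. 179. 314. 244.] [509.4  63.6 156. ]
vane 0.7 [419. 133. 473. 194.] [ 638.3 -365.1  150.5]
vane 0.65 [255. 182. 313. 248.] [501.7  61.1 150.5]
notch 0.93 [254. 180. 315. 243.] [510.2  61.  127. ]
locknob 0.54 [310. 249. 317. 261.] [395.1 -15.9 111. ]
stopper 0.52 [258. 183. 317. 243.] [507.7  54.9 113. ]
disc 0.91 [257. 183. 314. 246.] [503.9  58.7 132. ]
disc 0.47 [165. 232. 210. 261.] [416.4 317.4 132. ]
machine 0.59 [255. 183. 318. 248.] [502.6  58.7 100. ]
mug 0.92 [164. 231. 208. 262.] [415.8 332.7  90. ]
jar 0.66 [170. 124. 201. 155.] [709.4 338.1 110. ]
cup 0.67 [131. 188. 164. 216.] [535.9 441.2 100. ]
```

View pics/top.png

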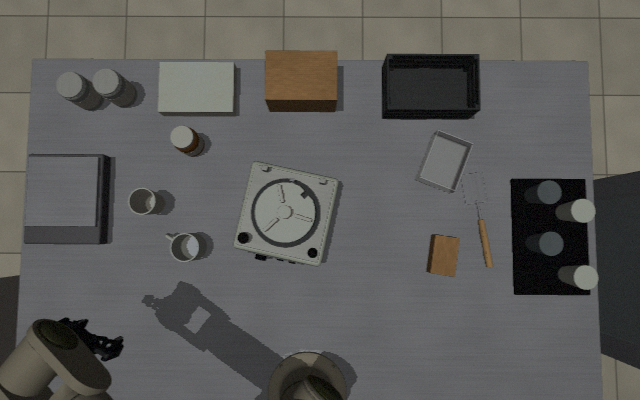

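The top view shows the machine at about (287,212) px. The disc has three vanes, a dark area near (308,197), and lugs on the upper edge. I'll zoom in, then move above it.

```bash
python3 - <<'E'
from h import *
t=eyes.capture("top"); save(t,"top2.png",(227,152,347,272),5)
print(atz(t,286,212,156), atz(t,284,213,132))
E
```

```text
[508.41822411  55.71905772 156.        ] [506.96713258  62.74549443 132.        ]
```

View pics/top2.png

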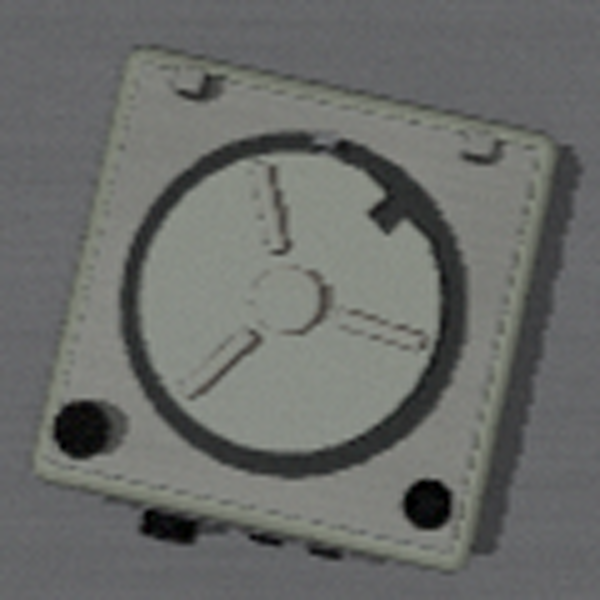

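Request:
{"api": "drive_tool", "payload": {
  "series": "-0.4 -0.3 -0.1 0 0 0 0.5; -0.8 -0.6 -0.2 0 0 0 0.5; -1 -0.75 -0.25 0 0 0 0.5; -1 -0.75 -0.25 0 0 0 0.5; -1 -0.75 -0.25 0 0 0 0.5"
}}

```text
time_s: 1.15
eef_pos: [291.9, 344.1, 261.6]
ee_rot: [0.0, 0.216, 0.976, 0.0]
force: [-1.0, 0.0, -0.1]
grip_width: 0.5
```

Request:
{"api": "drive_tool", "payload": {
  "series": "-0.4 -0.3 -0.1 0 0 0 0.5; -0.8 -0.6 -0.2 0 0 0 0.5; -1 -0.75 -0.25 0 0 0 0.5; -1 -0.75 -0.25 0 0 0 0.5; -1 -0.75 -0.25 0 0 0 0.5"
}}

```text
time_s: 1.65
eef_pos: [363.0, 212.1, 291.4]
ee_rot: [0.0, 0.216, 0.976, 0.001]
force: [0.3, 1.0, 0.2]
grip_width: 0.503
```

Request:
{"api": "drive_tool", "payload": {
  "series": "-0.4 -0.3 -0.1 0 0 0 0.5; -0.8 -0.6 -0.1 0 0 0 0.5; -1 -0.75 -0.1 0 0 0 0.5; -1 -0.75 -0.1 0 0 0 0.5; -1 -0.75 -0.1 0 0 0 0.5"
}}

```text
time_s: 2.15
eef_pos: [433.6, 81.1, 302.6]
ee_rot: [-0.001, 0.216, 0.976, 0.001]
force: [-0.8, -0.0, 0.3]
grip_width: 0.497
```

```bash
python3 - <<'E'
from h import *
s=telemetry.sense(); print({k:np.round(s[k],3) for k in ("time_s","eef_pos","ee_rot","force","grip_width","joints")})
w=eyes.capture("wrist"); save(w,"w1.png",None,1.25)
V=np.array(w["view"]); print(w["fx"],w["cx"],w["cy"],"cam",-V[:3,:3].T@V[:3,3],"axis",-V[2,:3])
for n,z in {"hub_top":156,"tab":138,"vane":150.5,"notch":127,"disc":132}.items():
    for d in nets.spot_in(n,w)[:3]:
        r=d["rect"]; print(n,round(d["confidence"],2),np.round(r),np.round(atz(w,(r[0]+r[2])/2,(r[1]+r[3])/2,z,True),1))
E
```

```text
{'time_s': np.float64(2.15), 'eef_pos': array([433.567,  81.071, 302.605]), 'ee_rot': array([-0.001,  0.216,  0.976,  0.001]), 'force': array([-0.793, -0.026,  0.288]), 'grip_width': np.float64(0.497), 'joints': array([-0.083,  0.079,  1.598,  0.002,  1.466, -1.219])}
309.70691628693146 321.29172154738643 201.10108791541302 cam [366.24633256 113.2184475  445.38697509] axis [ 0.26482607 -0.12162389 -0.95659541]
hub_top 0.57 [261. 180. 404. 308.] [493.1  67.5 156. ]
tab 0.8 [216. 109. 431. 335.] [473.4  66.1 138. ]
tab 0.65 [261. 181. 403. 310.] [502.   63.2 138. ]
vane 0.66 [263. 180. 403. 307.] [494.9  67.2 150.5]
notch 0.91 [262. 180. 404. 308.] [506.3  62.9 127. ]
notch 0.43 [500. 227. 563. 289.] [652.7 303.  127. ]
disc 0.77 [261. 180. 401. 307.] [502.5  62.6 132. ]
```

View pics/w1.png

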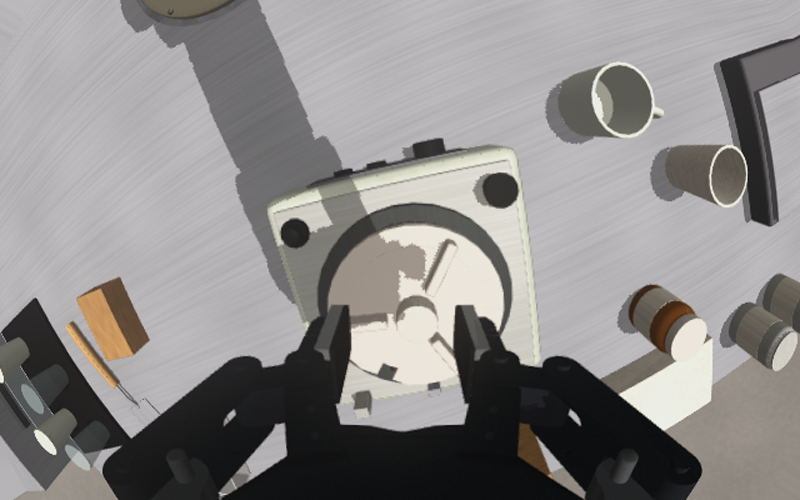

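The wrist view (800 px scale) shows the hub at (417,320), the opposite vane from (452,243) to (430,293), the notch at (387,373) and the tab at (434,387). I'll compute angles from both views.

```bash
python3 - <<'E'
from h import *
w=eyes.capture("wrist");t=eyes.capture("top"); save(w,"w2.png",(250,165,420,325),4.5)
W=lambda u,v,z: atz(w,u/1.25,v/1.25,z,True)
hub=W(417,318,156); tab=W(434,386,138); no=W(387,372,132); v1=W(452,243,150.5); v2=W(430,292,150.5)
d=lambda a,b: np.degrees(np.arctan2(*(b-a)[1::-1])).round(1)
print(hub,tab,no,v1,v2); print("tab",d(hub,tab),"notch",d(hub,no),"vane",d(v2,v1))
T=lambda u,v,z: atz(t,227+u/5,152+v/5,z)
hub=T(287,300,156); tab=T(325,140,138); no=T(390,210,132); v1=T(187,392,150.5);v2=T(255,337,150.5)
print(hub,tab,no,v1,v2); print("tab",d(hub,tab),"notch",d(hub,no),"vane",d(v2,v1))
E
```

```text
[504.89791191  63.42999473 156.        ] [590.01412127  44.82610672 138.        ] [558.77644575   8.68511678 132.        ] [458.67407351 114.94216902 150.5       ] [490.01805335  82.09440146 150.5       ]
tab -12.3 notch -45.5 vane 133.7
[508.39551365  59.89048748 156.        ] [594.75144754  41.95675708 138.        ] [558.05294431   7.21974409 132.        ] [460.30118309 112.01085869 150.5       ] [489.21115639  76.83883356 150.5       ]
tab -11.7 notch -46.7 vane 129.4
```

View pics/w2.png

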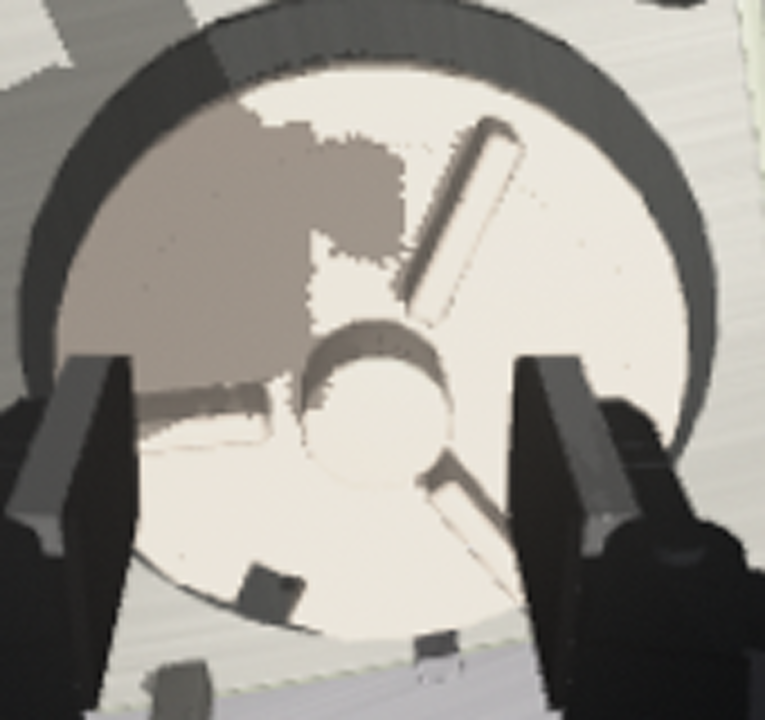

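Request:
{"api": "drive_tool", "payload": {
  "series": "-0.1 0.1 0.2 0 0 0.2 0.45; -0.2 0.2 0.5 0 0 0.45 0.45; -0.25 0.26 0.7 0 0 0.73 0.45; -0.25 0.26 0.85 0 0 0.73 0.45; -0.25 0.26 0.85 0 0 0.73 0.45; -0.25 0.26 0.85 0 0 0.73 0.45"
}}

```text
time_s: 3.15
eef_pos: [474.0, 96.4, 202.1]
ee_rot: [0.0, 0.389, 0.921, 0.001]
force: [0.4, 0.2, 0.2]
grip_width: 0.449
```

```bash
python3 - <<'E'
from h import *
w=eyes.capture("wrist"); save(w,"w3.png",(180,130,500,400),2.2)
s=telemetry.sense(); q=s["ee_rot"]; print(s["eef_pos"],"xang",np.degrees(2*np.arctan2(q[2],q[1])))
W=lambda u,v,z: (180+u/2.2,130+v/2.2,z)
E
```

```text
[474.20820328  96.36466733 202.57926653] xang 134.19855645408748
```

View pics/w3.png

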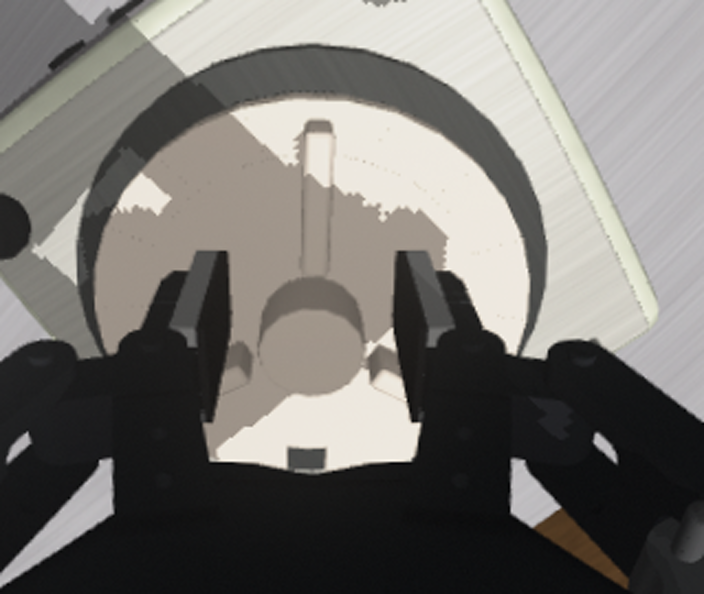

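The vane (317,200) is upright, central between the fingers and aligned with tool x. Descending now.

Request:
{"api": "drive_tool", "payload": {
  "series": "0 0 0.25 0 0 0 0.45; 0 0 0.45 0 0 0 0.45; 0 0 0.54 0 0 0 0.45; 0 0 0.54 0 0 0 0.35; 0 0 0.54 0 0 0 0.3; 0 0 0.54 0 0 0 0.3",
  "newtons": 20
}}

```text
time_s: 3.8
eef_pos: [475.1, 96.4, 139.1]
ee_rot: [0.002, 0.389, 0.921, 0.001]
force: [-0.1, 0.5, 0.1]
grip_width: 0.296
```

```bash
python3 - <<'E'
from h import *
s=telemetry.sense(); q=s["ee_rot"]; p=s["eef_pos"]; a=2*np.arctan2(q[2],q[1]); print(p,"xang",np.degrees(a),s["force"])
w=eyes.capture("wrist"); print("hub from w3 style px; proj of (509,61,156):",pix(w,[509,61,156],True))
C=np.array([508,61]); R=p[:2]-C; print("R",np.hypot(*R),np.degrees(np.arctan2(R[1],R[0])))
x=np.array([np.cos(a),np.sin(a)]); y=np.array([np.sin(a),-np.cos(a)])
for end in (168,):
  for f in np.linspace(0.125,1,8):
    A=np.radians(134.2+f*(end-134.2)); T=C+50*np.array([np.cos(A),np.sin(A)])-p[:2]
    print(np.round([T@x/120,T@y/120,-(A-a)/.5],3))
E
```

```text
[475.07229645  96.40177982 139.10740046] xang 134.20195962013287 [-0.13020294  0.47888956  0.05589446]
hub from w3 style px; proj of (509,61,156): [319.064428   350.20202793]
R 48.34790249559733 132.9263383457744
[ 0.013 -0.04  -0.147]
[ 0.009 -0.07  -0.295]
[ 0.004 -0.1   -0.442]
[-0.004 -0.13  -0.59 ]
[-0.014 -0.159 -0.737]
[-0.026 -0.187 -0.885]
[-0.04  -0.215 -1.032]
[-0.057 -0.241 -1.18 ]
```

Request:
{"api": "drive_tool", "payload": {
  "series": "0 0 0 0 0 0 0.14; 0 0 0 0 0 0 0.14; 0.01 -0.04 0 0 0 -0.15 0.14; 0.01 -0.07 0 0 0 -0.3 0.14; 0 -0.1 0 0 0 -0.45 0.14; 0 -0.13 0 0 0 -0.6 0.14; -0.01 -0.16 0 0 0 -0.74 0.14; -0.02 -0.18 0 0 0 -0.85 0.14; -0.02 -0.18 0 0 0 -0.85 0.14; -0.02 -0.18 0 0 0 -0.85 0.14"
}}

```text
time_s: 4.85
eef_pos: [461.2, 79.6, 138.9]
ee_rot: [0.002, 0.187, 0.982, 0.001]
force: [-0.8, -0.5, 0.1]
grip_width: 0.143
```

```bash
python3 - <<'E'
from h import *
s=telemetry.sense(); q=s["ee_rot"]; p=s["eef_pos"]; a=2*np.arctan2(q[2],q[1]); print(p,"xang",np.degrees(a),s["force"],s["grip_width"])
w=eyes.capture("wrist"); save(w,"w4.png",(180,130,500,400),2.2)
C=np.array([508,61]); R=p[:2]-C; print("R",np.hypot(*R),np.degrees(np.arctan2(R[1],R[0])))
t=eyes.capture("top"); save(t,"top3.png",(227,152,347,272),5)
E
```

```text
[461.19870335  79.64629743 138.94535515] xang 158.46195277479686 [-0.84517236 -0.54479912  0.05090065] 0.14290143737080457
R 50.37902119143751 158.27696455333972
```

View pics/w4.png

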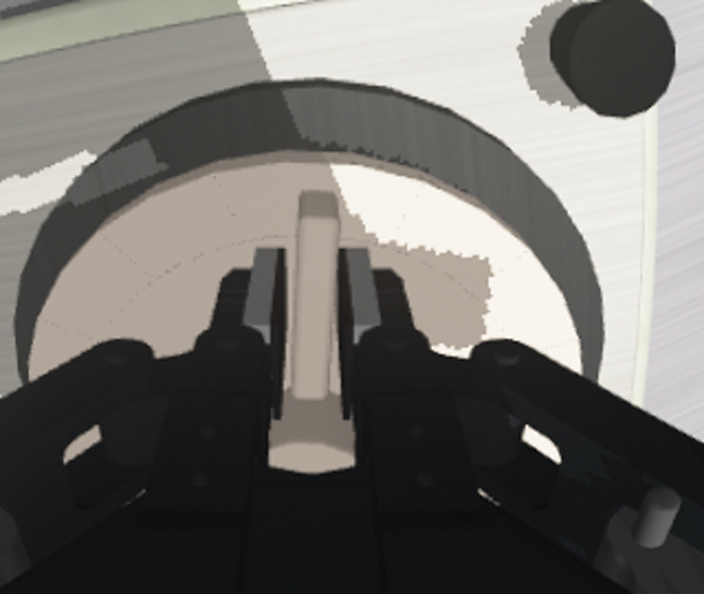

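Request:
{"api": "drive_tool", "payload": {
  "series": "0 -0.035 0 0 0 -0.17 0.14; -0.01 -0.07 0 0 0 -0.33 0.14; -0.01 -0.07 0 0 0 -0.33 0.14; -0.01 -0.07 0 0 0 -0.33 0.09; -0.01 -0.07 0 0 0 -0.33 0.09; -0.01 -0.07 0 0 0 -0.33 0.09; -0.01 -0.07 0 0 0 -0.33 0.35; -0.01 -0.07 0 0 0 -0.33 0.35; -0.01 -0.07 0 0 0 -0.33 0.35; -0.01 -0.07 -0.3 0 0 -0.33 0.35; 0.2 -0.07 -0.7 0 0 -0.33 0.35; 0.4 -0.07 -1 0 0 -0.33 0.35; 0.4 -0.07 -1 0 0 -0.33 0.35; 0.4 -0.07 -1 0 0 -0.33 0.35"
}}

```text
time_s: 6.35
eef_pos: [412.9, 89.5, 259.1]
ee_rot: [0.003, 0.105, 0.994, 0.001]
force: [-0.1, -0.7, -0.3]
grip_width: 0.35
```

```bash
python3 - <<'E'
from h import *
s=telemetry.sense(); q=s["ee_rot"]; p=s["eef_pos"]; a=2*np.arctan2(q[2],q[1]); print(s["time_s"],p,"xang",np.degrees(a),s["force"],s["grip_width"])
w=eyes.capture("wrist"); t=eyes.capture("top")
save(w,"a.png",(220,140,420,400),2.2); save(t,"b.png",(247,167,337,262),6)
A=cv2.imread("pics/a.png");B=cv2.imread("pics/b.png");print(A.shape,B.shape)
h=600; im=np.zeros((h,A.shape[1],3),np.uint8)
B2=cv2.resize(B,(A.shape[1]*0+330,348)); 
c=np.zeros((max(A.shape[0],348),A.shape[1]+330,3),np.uint8); c[:A.shape[0],:A.shape[1]]=A; c[:348,A.shape[1]:]=B2; cv2.imwrite("pics/c5.png",c)
E
```

```text
6.35 [412.89644437  89.52503647 259.08570062] xang 167.9678182652218 [-0.05681493 -0.66168469 -0.29706766] 0.35049253936028724
(572, 440, 3) (570, 540, 3)
```

View pics/c5.png

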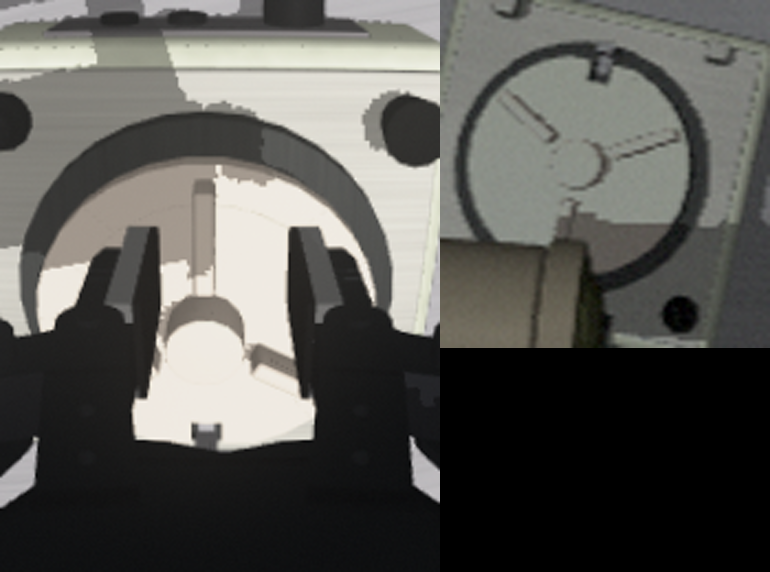

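The notch sits in front of the tab in both panels. I'll zoom in for precision.

```bash
python3 - <<'E'
from h import *
w=eyes.capture("wrist"); t=eyes.capture("top")
save(w,"a.png",(285,270,345,350),7); save(t,"b.png",(272,172,302,217),12)
A=cv2.imread("pics/a.png");B=cv2.imread("pics/b.png")
c=np.zeros((560,780,3),np.uint8); c[:560,:420]=A; c[:540,420:]=B; cv2.imwrite("pics/c6.png",c)
E
```

```text
(no output)
```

View pics/c6.png

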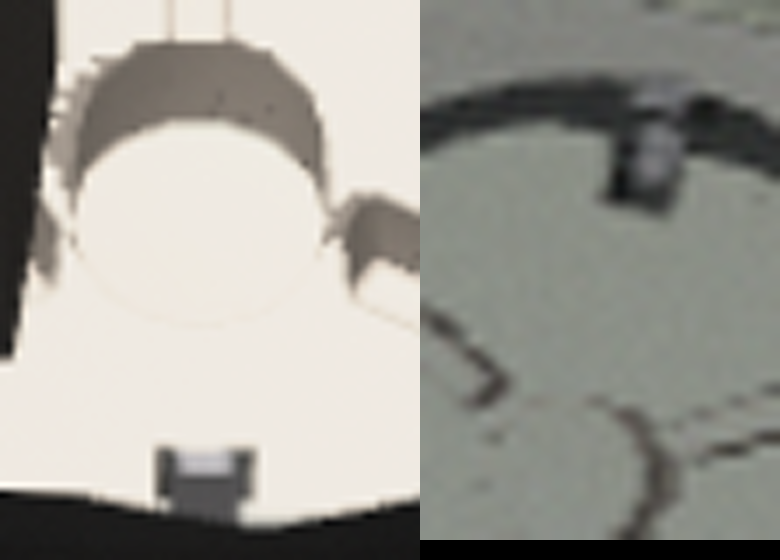

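```bash
python3 - <<'E'
from h import *
w=eyes.capture("wrist"); W=lambda u,v,z: atz(w,285+u/7-.5+.5/7,270+v/7-.5+.5/7,z,True)
hub=W(200,222,156); d=lambda a,b: np.degrees(np.arctan2(*(b-a)[1::-1])).round(2)
nl,nr=W(157,462,132),W(255,462,132); pl,pr=W(175,463,120),W(233,463,120); tl,tr=W(170,500,138),W(240,500,138)
print("hub",hub);
for a,b in((nl,nr),(pl,pr),(tl,tr)): print((a+b)/2,np.linalg.norm(a-b))
n,p,tb=(nl+nr)/2,(pl+pr)/2,(tl+tr)/2
u=np.array([np.sin(np.radians(-12)),-np.cos(np.radians(-12)),0]); print("lateral notch,pin,tab,hub", (n-hub)@u,(p-hub)@u,(tb-hub)@u, "ang",d(hub,n),d(hub,p),d(hub,tb))
s=telemetry.sense();x=s["eef_pos"];a=np.radians(167.97);D=hub-x;print("to hub:",D,D[0]*np.cos(a)+D[1]*np.sin(a),D[0]*np.sin(a)-D[1]*np.cos(a))
E
```

```text
hub [509.59497749  61.8141715  156.        ]
[574.38276464  47.55825692 132.        ] 15.81268899078964
[585.02605432  44.58675787 120.        ] 9.780153545735544
[577.33210235  46.83519937 138.        ] 11.190737032450725
lateral notch,pin,tab,hub 0.4742502789879142 1.167950588132244 0.5683054930324036 ang -12.41 -12.86 -12.47
to hub: [  96.67397505  -27.40516944 -101.60985075] -100.26276971754211 -6.654154573340502
```

The notch is within about 1 mm of the pin, and the tab agrees. Next I move over the hub with the fingers shut.

Request:
{"api": "drive_tool", "payload": {
  "series": "-0.3 -0.02 0 0 0 0 0; -0.6 -0.04 0 0 0 0 0; -0.83 -0.06 0 0 0 0 0; -0.83 -0.06 0.3 0 0 0 0; -0.83 -0.06 0.6 0 0 0 0; -0.83 -0.06 0.8 0 0 0 0; -0.83 -0.06 0.8 0 0 0 0; -0.83 -0.06 0.8 0 0 0 0"
}}

```text
time_s: 7.4
eef_pos: [509.3, 61.3, 162.1]
ee_rot: [0.001, 0.105, 0.994, 0.001]
force: [0.1, -0.9, -0.3]
grip_width: 0.001
```

Request:
{"api": "drive_tool", "payload": {
  "series": "0 0 0.02 0 0 0 0; 0 0 0.04 0 0 0 0; 0 0 0.06 0 0 0 0; 0 0 0.08 0 0 0 0; 0 0 0.09 0 0 0 0; 0 0 0.09 0 0 0 0"
}}

```text
time_s: 8.0
eef_pos: [509.5, 61.3, 151.4]
ee_rot: [0.001, 0.105, 0.994, 0.001]
force: [0.8, 0.1, 1.9]
grip_width: 0.003
```

Request:
{"api": "drive_tool", "payload": {
  "series": "0 0 0.01 0 0 0 0; 0 0 0.02 0 0 0 0; 0 0 0.03 0 0 0 0; 0 0 0.04 0 0 0 0; 0 0 0.045 0 0 0 0; 0 0 0.05 0 0 0 0; 0 0 0.05 0 0 0 0"
}}

```text
time_s: 8.7
eef_pos: [509.6, 61.3, 146.0]
ee_rot: [0.001, 0.105, 0.994, 0.001]
force: [-3.0, -0.2, 9.5]
grip_width: 0.0
```

Request:
{"api": "drive_tool", "payload": {
  "series": "0 0 0.005 0 0 0 0; 0 0 0.01 0 0 0 0; 0 0 0.015 0 0 0 0; 0 0 0.02 0 0 0 0; 0 0 0.02 0 0 0 0"
}}

```text
time_s: 9.2
eef_pos: [509.6, 61.3, 145.9]
ee_rot: [0.002, 0.105, 0.994, 0.0]
force: [-10.6, -0.2, 25.4]
grip_width: 0.002
```

It bottomed out at 146 mm, with the force rising from 9.5 to 25 N. Retracting to check.

Request:
{"api": "drive_tool", "payload": {
  "series": "0 0 -0.05 0 0 0 0; 0 0 -0.3 0 0 0 0; 0 0 -0.6 0 0 0 0; 0.4 0 -1 0 0 0 0; 0.8 0 -1 0 0 0 0; 0.8 0 -1 0 0 0 0; 0.8 0 -1 0 0 0 0"
}}

```text
time_s: 9.9
eef_pos: [414.5, 81.7, 266.0]
ee_rot: [0.002, 0.105, 0.995, 0.0]
force: [0.3, -0.7, -0.6]
grip_width: 0.002
```

```bash
python3 - <<'E'
from h import *
s=telemetry.sense(); print(s["time_s"],s["eef_pos"],s["force"])
w=eyes.capture("wrist"); save(w,"w7.png",(200,130,440,400),2.2)
E
```

```text
9.9 [414.48499655  81.65118445 266.01606675] [ 0.3414471  -0.74963413 -0.60708603]
```

View pics/w7.png

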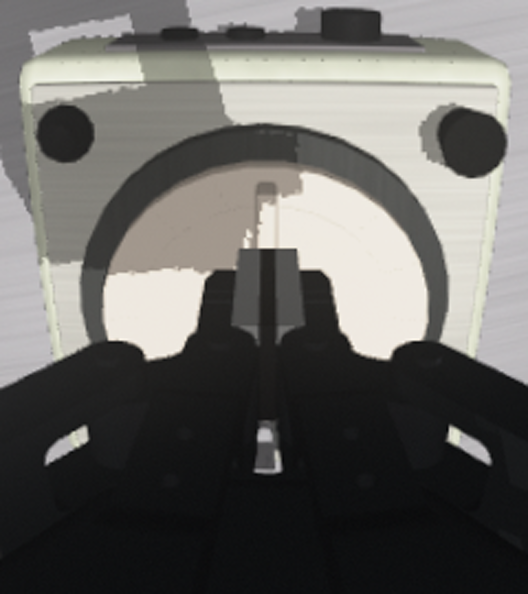

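The disc sits lower and concentric, but the fingers hide the notch. I'll open, back off and take a last check.

Request:
{"api": "drive_tool", "payload": {
  "series": "0.2 0 -0.3 0 0 0 0.4; 0.2 0 -0.5 0 0 0 0.6; 0.2 0 -0.5 0 0 0 0.6; 0.2 0 -0.5 0 0 0 0.6; 0.2 0 -0.5 0 0 0 0.6"
}}

```text
time_s: 10.45
eef_pos: [392.1, 86.1, 323.9]
ee_rot: [0.001, 0.105, 0.994, 0.0]
force: [-0.3, -0.4, 0.0]
grip_width: 0.605
```

```bash
python3 - <<'E'
from h import *
w=eyes.capture("wrist"); s=eyes.capture("scene")
C=pix(w,[509.4,61.3,135],True); S=pix(s,[509.4,61.3,125]); print(C,S)
def crop(p,c,hw,hh,k):
    M=np.float32([[k,0,-(c[0]-hw)*k],[0,k,-(c[1]-hh)*k]]); return cv2.warpAffine(p["frame"][:,:,::-1],M,(int(2*hw*k),int(2*hh*k)),flags=cv2.INTER_CUBIC)
cv2.imwrite("pics/c8.png",np.hstack([crop(w,C,65,90,3),crop(s,S,65,90,3)]))
E
```

```text
[320.51780927 273.03114386] [356.36414717 206.72686056]
```

View pics/c8.png

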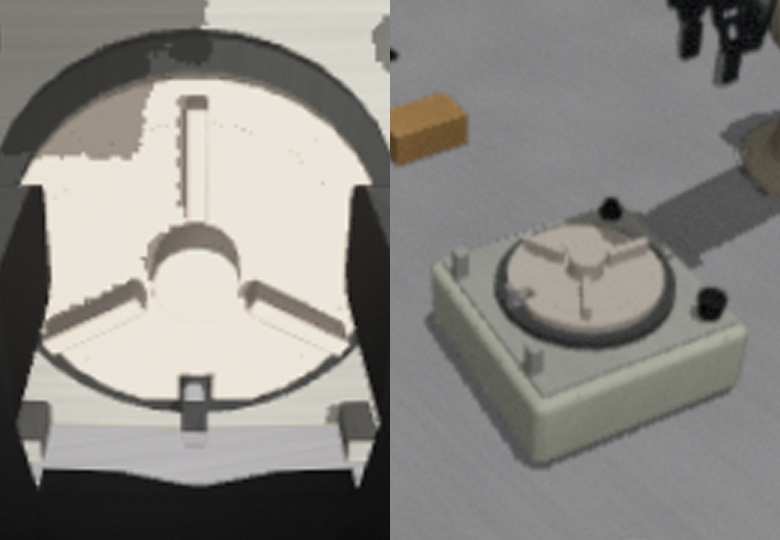

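The notch is centred over the pin with the tab directly behind it at (195,390). In the scene view the disc looks level, and the arm is well clear. I'll hand in.

```bash
python3 -c "
from rig import ctrl
print(ctrl.finish_job())"
```

```text
the job is handed in; nothing more can be done
None
```

The disc is turned onto the pin and pressed home, and the job was handed in at about 10.5 s; the hand-in reports no verdict.

- **Turning:** I straddled the vane opposite the notch with the fingertips and pushed it round about 34°. The wrist camera then put the notch within about 1 mm of the pin sideways. The coarser top view suggested 2–3 mm off; I trusted the wrist view because it is sharper.
- **Pressing:** With the fingers shut on the hub, the disc went down to a hub height of 146 mm, the seated value. It stopped there while the force rose from 9.5 to 25 N.
- **Last check:** The final pictures show the notch still centred over the pin in front of the tab and the disc looking level (judged by eye, not measured). The arm was clear, about 320 mm up. The bystanders in view looked undisturbed, and I felt no contact with any of them, but I did not re-measure their positions.

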